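Lock the pressure gauge into the carbonator's quick coupler

ROBOT

A 6-joint arm with a two-finger parallel gripper is mounted at the origin on a cart in front of the work surface, level with it; the furniture and walls round the work are solid. World frame = base frame: x ahead of the robot, y to its left, z up, the work surface at z = 0. Lengths are in m, angles in rad, forces in N, time in s.
With the tool pointing down it reaches from about 0.25 to 0.725 m from the base axis. Payload 4 kg.
Tool frame: the origin (TCP) lies midway between the tips of the shut fingers; the grasp point (between the pads) lies bot.tcp_to_grasp behind it (bot.tcp_to_grasp is the distance from the TCP to the grasp point, in m); z points along the fingers, y is the line along which they close (so a half turn about z gives the same grasp; the last joint's range is limited). The gripper opens to 85 mm and grips with 20 to 120 N. Pads are 22 mm wide; open, the fingers measure 114 mm over their backs; the gripper's body (76 mm by 85 mm) begins 54 mm behind the grasp point. The pads swing forward as they close: fully open they stand 13 mm farther back than shut.
Start: joints at [1.14, 0.241, 0.005, 1.335, 0, 1.571], TCP at [0.209, 0.454, 0.231] pointing down, gripper open.
Joint ranges: [-2.72, 2.72], [-1.05, 1.87], [-1.09, 1.28], [-1.99, 2.15], [-1.42, 1.44], [-3.14, 3.14]. Speed limits (rad/s): [2.79, 2.79, 3.14, 3.14, 3.14, 3.14].

INTERFACE

Orientations are given as a unit quaternion [x, y, z, w].
In Python, from workcell import readout, camera, bot gives the robot as it stands. The module is installed in compiled form; this text tells all that it offers.
- The arm moves only by the tool jog_arm, never from a script. Its argument "motion" is a list of rows, each an object of numbers: "x", "y", "z": the shift along the tool's x, y, z in mm; "spin": the turn about the tool's z in degrees; "fingers": the closure, from -1 (fully open) to 1 (shut). A call has 1 to 8 rows; each row is the pose to reach, as a shift and turn from the pose commanded when the call began, along the tool's axes at that moment; what a row does not reach only later rows make up. A row lasts 1/8 s, in which the tool goes at most 62.5 mm and 10.7 degrees, less where a joint would pass 70% of its speed; a pose out of reach is approached as far as the arm can. A call with a gripper value outside its range is refused whole. The fingers move at their own pace and stop on an object; the grip force is fixed at half the most. Time passes only in rows, so rows that repeat a pose let the fingers close. It gives the time, the measured TCP pose, the force, the opening and the grip force at its end, in the units of the state.
- readout.get_obs(): the state, without advancing time (a new reading comes with each control period).
- camera(name): name is "scene" or "top" or "wrist"; returns a dict with "pixels" (400x640x3 uint8, red, green, blue), "K" (3x3 intrinsics, pixels), "rvec" (rotation vector, rad) and "tvec" (3), from world to camera coordinates, as OpenCV has them. Camera axes: x right, y down, z forward; pixel columns grow to the right and rows downward; lengths in m; the calibration is good to about 2 mm. A picture is of the moment at which its call begins. There is no depth.
- bot.job_done(): hands the job in; it is judged then, once.
The state is a dict: "clock": time; "joint_pos": joint angles; "joint_vel": joint speeds; "tau": joint torques, N m; "eef_pos": TCP position; "tool_rot": TCP orientation; "ft_force": force on the tool from outside, world axes, zero at the start; "ft_torque": the same for the moment, N m; "grip_width": finger opening in m; "grasp_force": force on a finger pad.
Only numpy, scipy, OpenCV 4.12 (cv2) and the standard library are available. Lean on these libraries where they do the work, as an engineer would, in place of code of your own. Each camera call takes 0.05 s, during which the arm holds its last target. There are 200 camera calls.

TASK

Fit the pressure gauge to the drinks carbonator so that its gas pressure can be read: pull the coupler's sleeve back (down) until it stays back by itself, then lift the gauge out of the rack and press its plug gently home in the coupler until the sleeve springs forward and locks it. Leave the gauge upright with its dial facing the same way as the front of the carbonator. The blanking plug and the spout stay in the rack, and nothing else on the worktop is to be pushed about.

Things in the scene. Friction and masses are not known exactly. Their poses are not given: they have to be found in the camera images.
- carbonator: drinks carbonator: white box 170 (x) x 240 (y) mm, origin under its centre, front with black panel and push button to its -x, steel deck 55 mm above the worktop. A gas bottle (58 mm diameter) lies front to back along its left (+y) side, top 65 mm above the deck, axis 120 mm beside the coupler, which stands upright on the deck, mouth up. Fixed; the shelf's post rises close behind it
- coupler_foot (a point): point on the axis of the steel coupler at deck level (55 mm above the worktop); axes are the carbonator's. The coupler stands upright here, mouth up, clamped in the deck by a nut 8 mm high. Its stem can be clamped higher or lower, so its rim stands anywhere from 60 to 74 mm above this point. The rim is 40 mm across; the bore is 25.4 mm wide with a 3.5 mm chamfer. Rigid; more than 50 N between gauge and coupler damages it, so press slowly, 10 mm/s or less
- coupler_axis (a point): another point on the coupler's axis, 67 mm above coupler_foot, fixed to the carbonator: the rim stands up to 7 mm above or below it. Inside, 24 mm below the rim, locking balls block the bore while the sleeve is forward. Once the sleeve is pulled fully back, a spring-loaded collar rises in the bore, keeps the balls out and so holds the sleeve back
- coupler_seat (a point): fixed point on the axis, 35 mm below coupler_axis. The plug stops with its nose 35 mm below the true rim, its hexagon on the rim; from there force climbs steeply. The last 12 mm push the collar down against 6 to 10 N. Only in the last 1.5 mm do the balls drop into the plug's groove, and the sleeve springs forward; the plug then stands about 33 mm deep or more and cannot be pulled out
- sleeve_place (a point): fixed point on the axis, 47 mm above coupler_foot, about half-way up the sliding steel sleeve when forward (true middle up to 7 mm above or below). Its knurled part is 45 mm across and 28 mm high and ends 5.5 mm under the rim. Its lower end is a flange 54 mm across, 6 mm thick, whose top face, 34 mm under the rim, fingers round the knurling can bear down on
- coupler_sleeve (a joint): how far the sleeve is pulled back (down), m: 0 forward (top edge just under the mouth's rim), 0.011 at the lower stop. Its spring takes about 6 N at 0 and 10 N at the stop. Pulled past about 0.009 it catches and, let go, rests at about 0.008; otherwise it springs back to 0
- collar (a joint): height of the spring-loaded collar in the coupler's bore, m: about 0.0055 raised (it holds the balls out and the sleeve back), about -0.001 under the balls while the sleeve is forward and the coupler empty, -0.005 or lower with a plug locked in above it
- gauge_centre (a point): centre of the gauge's round steel case: 54 mm diameter (57 over the bezel), 28 mm thick, standing on edge above its plug; flat dial on its -x side, flat back on its +x side. x is normal to the dial, z up along the plug. The plug's nose is 77 mm below. Loose, 0.2 kg, in one of the three holes of the rack
- gauge_dial (a point): centre of the gauge's dial, 14 mm from the case's centre towards its -x; same axes
- plug_nose (a point): centre of the lower end face of the gauge's plug; z up along the plug. The plug is 24 mm in diameter and 35 mm long with a locking groove 6 to 15 mm above the nose; above it a brass hexagon, 37 mm across, 10.5 mm high, is the stop
- fitting_rack: dark wooden block 76 x 226 x 45 mm, long side along its y, origin under its centre, with three round holes (26 mm, at its y = -75, 0, +75 mm) in which the three fittings stand on their hexagons, plug down, noses 10 mm above the worktop
- blank_plug: blanking plug: the same plug with a round black knurled cap of 38 mm, 77 mm high in all, in another hole of the rack; origin at the plug's nose; leave it there
- spout: filling spout: the same plug with a thin bent steel pipe, 111 mm high in all, in another hole of the rack; origin at the plug's nose; leave it there
- salt_shaker: salt shaker, 44 x 44 x 90 mm, bystander; origin under its centre
- sauce_bottle: sauce bottle, 47 x 46 x 190 mm, bystander; origin under its centre
- spice_jar: spice jar, 46 x 46 x 102 mm, bystander; origin under its centre
- carton_small: small carton, 39 x 66 x 74 mm, bystander; origin under its centre
- glass_jar: jar, 62 x 62 x 100 mm, bystander; origin under its centre
Not all that is in view belongs to the job. What is shaped like the part that bears gauge_centre but red or turquoise is not meant.

How it is judged:
By the outcome, as a careful person would: the job done as asked, in the order asked, and still so for the second after the job is handed in, with the robot touching nothing.
It also fails if it takes over 64 s, if anything falls off the work surface, if the arm or the gripper's body presses on something with over 40 N, if the wrist force passes 120 N, or if a joint passes its speed limit or range.

## Working session

There is one attempt and no reset: what is moved stays moved. The work goes in short steps, Python scripts to look and compute and a tool call to move; the robot and the scene stay as the last step left them, time stands still between calls to the robot, and variables do not carry over. Pictures are saved under pics/ and viewed, at most 10 in all, crops included, and the job is handed in when it is done.

Besides the shell and the picture viewer there is one more tool, called after ">>>" by a JSON object that holds its "api" and its "payload", one argument or row to a line. jog_arm: Moves the arm, as the interface text tells. Its arguments: {"type":"object","properties":{"motion":{"type":"array"}},"required":["motion"]}

```bash
mkdir -p pics; cat > h.py <<'E'
import numpy as np,cv2
from workcell import readout,camera,bot
def snap(n,f):
    c=camera(n); np.savez('pics/'+f+'.npz',**{k:np.array(c[k]) for k in('pixels','K','rvec','tvec')})
    cv2.imwrite('pics/'+f+'.png',c['pixels'][:,:,::-1]); return c
def load(f): return dict(np.load('pics/'+f+'.npz'))
def onz(c,u,v,z):
    R=cv2.Rodrigues(c['rvec'])[0]; o=-R.T@c['tvec'].ravel()
    d=R.T@np.linalg.inv(c['K'])@[u,v,1]; return o+d*(z-o[2])/d[2]
def proj(c,P): return cv2.projectPoints(np.atleast_2d(np.array(P,float)),c['rvec'],c['tvec'],c['K'],None)[0][:,0]
def tri(cs,uvs):
    A=[];b=[]
    for c,(u,v) in zip(cs,uvs):
        R=cv2.Rodrigues(c['rvec'])[0]; o=-R.T@c['tvec'].ravel()
        d=R.T@np.linalg.inv(c['K'])@[u,v,1]; d/=np.linalg.norm(d); M=np.eye(3)-np.outer(d,d); A.append(M);b.append(M@o)
    return np.linalg.solve(sum(A),sum(b))
E
python3 - <<'E'
from h import *
for n in('scene','top'): snap(n,n+'0')
o=readout.get_obs(); print(o['eef_pos'],o['tool_rot'],o['ft_force'],o['clock'],bot.tcp_to_grasp)
for n in('scene','top'):
    c=load(n+'0'); R=cv2.Rodrigues(c['rvec'])[0]; print(n,-R.T@c['tvec'].ravel(),R[2],c['K'][0,0])
E
```

```text
[0.20855518 0.45379839 0.23048105] [ 2.13728971e-01  9.76892513e-01 -9.48683058e-04 -2.11915191e-04] [ 0.24820113 -0.08306986  1.45970117] 0.1 0.0187
scene [-0.26172315 -0.77600611  0.74492554] [ 0.58832749  0.62490746 -0.51318753] 364.7364015677577
top [-0.59313003  0.39606192  1.5457907 ] [ 0.57542849 -0.22397754 -0.7865851 ] 464.4573066332845
```

View pics/scene0.png

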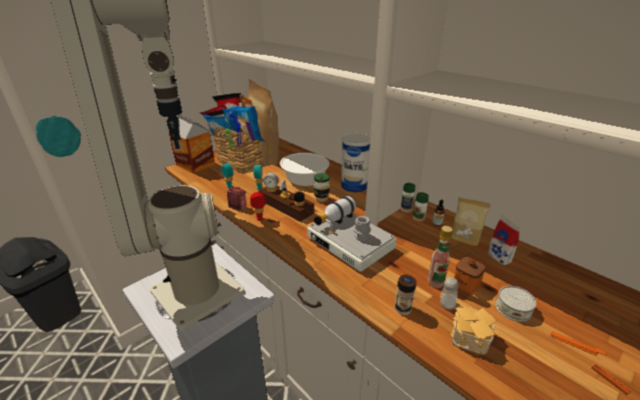

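View pics/top0.png

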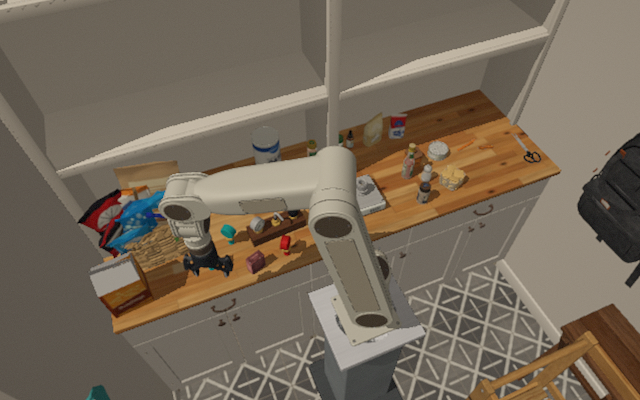

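The scene view shows the carbonator around (350,240), its coupler at (362,225), the rack around (290,203) with the gauge at about (271,182), and red and turquoise decoys. I'll enlarge both views.

```bash
python3 - <<'E'
from h import *
a=load('scene0')['pixels'][150:275,215:405,::-1]; b=load('top0')['pixels'][170:260,210:400,::-1]
cv2.imwrite('pics/c1.png',np.vstack([cv2.resize(a,None,fx=4.2,fy=4.2,interpolation=2)]))
cv2.imwrite('pics/c2.png',cv2.resize(b,None,fx=4.2,fy=4.2,interpolation=2))
E
```

```text
(no output)
```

View pics/c1.png

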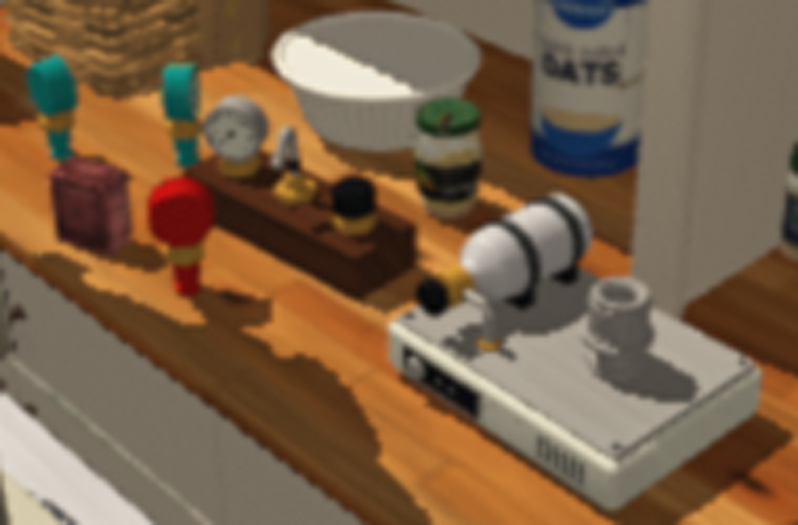

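View pics/c2.png

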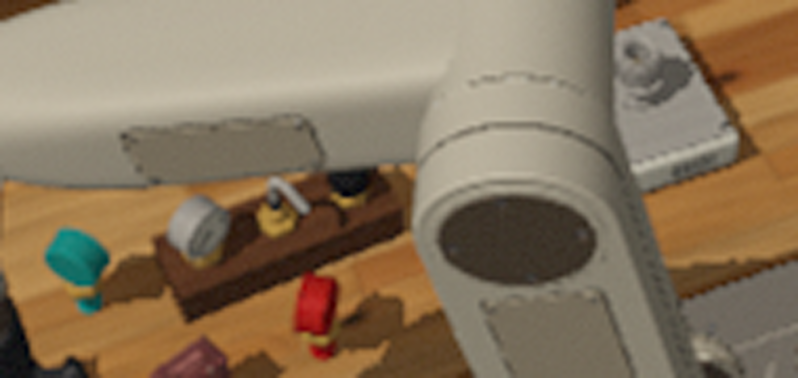

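```bash
python3 - <<'E'
from h import *
np.set_printoptions(precision=4,suppress=True)
s,t=load('scene0'),load('top0')
S=lambda x,y:(215+x/4.2,150+y/4.2); T=lambda x,y:(210+x/4.2,170+y/4.2)
print('rim',tri([s,t],[S(622,292),T(636,48)]), onz(s,*S(622,292),.122),onz(t,*T(636,48),.122))
for p in[(610,462),(757,372),(395,330)]: print('deck',onz(s,*S(*p),.055))
print('dial',tri([s,t],[S(232,130),T(207,232)]),onz(s,*S(232,130),.087),onz(t,*T(207,232),.087))
for p in[(190,170),(363,272),(413,232)]: print('rack s',onz(s,*S(*p),.045))
for p in[(158,240),(185,303),(405,212)]: print('rack t',onz(t,*T(*p),.045))
for p in[(297,190),(353,225)]: print('oth s',onz(s,*S(*p),.055))
E
```

```text
rim [ 0.4688 -0.198   0.1137] [ 0.4605 -0.2053  0.122 ] [ 0.4615 -0.1941  0.122 ]
deck [ 0.3757 -0.2721  0.055 ]
deck [ 0.53  -0.281  0.055]
deck [ 0.3732 -0.0568  0.055 ]
dial [0.4453 0.2442 0.0846] [0.4452 0.2417 0.087 ] [0.4415 0.2449 0.087 ]
rack s [0.4154 0.2711 0.045 ]
rack s [0.4183 0.0325 0.045 ]
rack s [0.4902 0.0494 0.045 ]
rack t [0.4804 0.2856 0.045 ]
rack t [0.4038 0.283  0.045 ]
rack t [0.4206 0.0611 0.045 ]
oth s [0.453  0.1607 0.055 ]
oth s [0.4502 0.0815 0.055 ]
```

```bash
cat >> h.py <<'E'
from scipy.spatial.transform import Rotation as Ro
def st():
    o=readout.get_obs(); R=Ro.from_quat(o['tool_rot']).as_matrix()
    print('t',round(o['clock'],2),'p',np.round(o['eef_pos'],4),'yawY',np.degrees(np.arctan2(R[1,1],R[0,1])).round(2),'tilt',np.round(R[:2,2],4),'q',np.round(o['joint_pos'],2),'F',np.round(o['ft_force'],1),'w',o['grip_width'].__round__(4)); return o,R
def to(p,yaw=None):
    o,R=st(); d=R.T@(np.array(p)-o['eef_pos'])*1e3
    y=np.degrees(np.arctan2(R[1,1],R[0,1])); print('shift',d.round(1),'len',np.linalg.norm(d).round(1),'spin',None if yaw is None else round((y-yaw+180)%360-180,2))
E
python3 - <<'E'
from h import *
to([.36,.22,.30],65)
E
```

```text
t 0.1 p [0.2086 0.4538 0.2305] yawY 65.32 tilt [-0.0008 -0.0018] q [1.14 0.24 0.   1.34 0.   1.57] F [ 0.2 -0.1  1.5] w 0.0853
shift [-235.2 -149.3  -69.2] len 287.1 spin 0.32
```

>>> {"api": "jog_arm", "payload": {
  "motion": [
    {"x": -48, "y": -30, "z": -14},
    {"x": -96, "y": -60, "z": -28},
    {"x": -144, "y": -90, "z": -42},
    {"x": -192, "y": -120, "z": -56},
    {"x": -235, "y": -149, "z": -69},
    {"x": -235, "y": -149, "z": -69}
  ]
}}

```text
validation failed for argument at $.mo...
```

```bash
python3 - <<'E'
from h import *
st(); c=snap('wrist','w1'); snap('top','top1')
R=cv2.Rodrigues(c['rvec'])[0]; print(-R.T@c['tvec'].ravel(),R)
E
```

```text
t 0.1 p [0.2086 0.4538 0.2305] yawY 65.32 tilt [-0.0008 -0.0018] q [1.14 0.24 0.   1.34 0.   1.57] F [ 0.2 -0.1  1.5] w 0.0853
[0.13534275 0.48745728 0.37330146] [[ 0.41800807  0.90844009 -0.00241957]
 [ 0.8634034  -0.39645391  0.31202381]
 [ 0.28249569 -0.13251753 -0.9500712 ]]
```

View pics/w1.png

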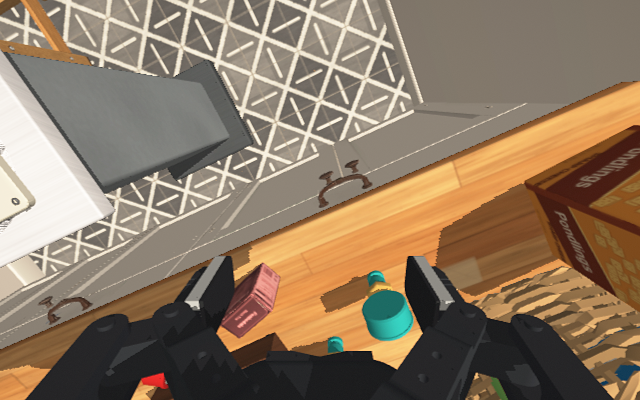

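The wrist view shows the fingers at about (215,290) and (430,290), the pink carton, a turquoise decoy at (388,315) and the worktop edge. The move was refused, so I'll retry with every field given.

>>> {"api": "jog_arm", "payload": {
  "motion": [
    {"x": -48, "y": -30, "z": -14, "spin": 0, "fingers": -1},
    {"x": -96, "y": -60, "z": -28, "spin": 0, "fingers": -1},
    {"x": -144, "y": -90, "z": -42, "spin": 0, "fingers": -1},
    {"x": -192, "y": -120, "z": -56, "spin": 0, "fingers": -1},
    {"x": -235, "y": -149, "z": -69, "spin": 0, "fingers": -1},
    {"x": -235, "y": -149, "z": -69, "spin": 0, "fingers": -1}
  ]
}}

```text
clock: 0.95
eef_pos: [0.3619, 0.2185, 0.3013]
tool_rot: [0.217, 0.976, 0.001, 0.001]
ft_force: [-0.2, -0.9, 0.0]
grip_width: 0.0854
grasp_force: 0.0
```

```bash
python3 - <<'E'
from h import *
st(); c=snap('wrist','w2')
print(proj(c,[[.445,.243,.1],[.36,.22,.28]]))
E
```

```text
t 0.95 p [0.3619 0.2185 0.3013] yawY 64.94 tilt [0.0021 0.0007] q [ 0.54  0.06 -0.03  1.48 -0.    0.98] F [-0.2 -0.9  0. ] w 0.0854
[[365.21027038 223.70514805]
 [320.65610168 237.45099115]]
```

View pics/w2.png

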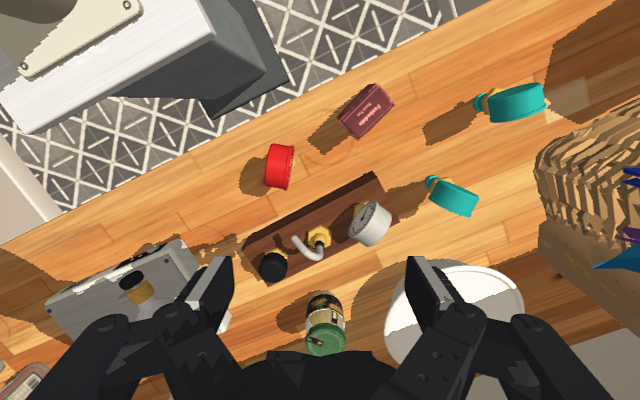

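```bash
python3 - <<'E'
from h import *
a=load('w2')['pixels'][160:290,230:420,::-1]
cv2.imwrite('pics/c3.png',cv2.resize(a,None,fx=4.2,fy=4.2,interpolation=2))
E
```

```text
(no output)
```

View pics/c3.png

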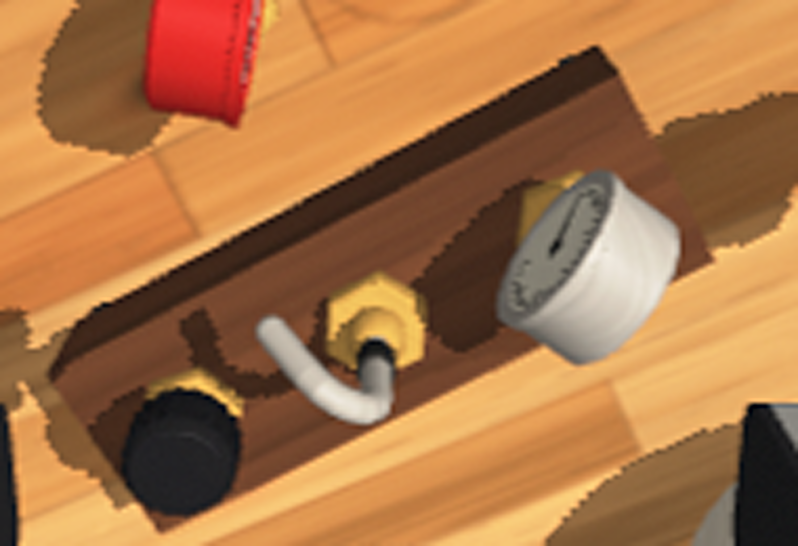

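```bash
python3 - <<'E'
from h import *
from scipy.optimize import differential_evolution as de
c=load('w2'); M=lambda x,y:(230+x/4.2,160+y/4.2)
for p in[(618,72),(712,258),(55,375),(165,530)]: print('rack',onz(c,*M(*p),.045).round(4))
obs=np.array([(612,172),(668,215),(680,250),(655,290),(620,340),(585,363),(540,350),(500,318),(498,290),(530,220),(570,185)],float)
th=np.linspace(0,2*np.pi,60)
def hull(p):
    x,y,w=p; n=np.array([np.cos(w),np.sin(w),0]);l=np.array([-np.sin(w),np.cos(w),0]);C=np.array([x,y,.087])
    pts=[C+s*n+r*(np.cos(a)*l+np.sin(a)*np.array([0,0,1])) for s,r in((-.014,.0285),(-.009,.0285),(.014,.027)) for a in th]
    q=(proj(c,pts)-[230,160])*4.2; return q
def cost(p):
    q=cv2.convexHull(hull(p).astype(np.float32)); return sum(cv2.pointPolygonTest(q,tuple(map(float,o)),True)**2 for o in obs)
r=de(cost,[(.42,.47),(.21,.27),(-1.2,1.2)],seed=0,maxiter=60,tol=1e-6); print(r.x,np.degrees(r.x[2]),r.fun)
w=r.x[2]; d=np.array([r.x[0]-.014*np.cos(w),r.x[1]-.014*np.sin(w),.087]); print((proj(c,d)-[230,160])*4.2)
l=np.array([-np.sin(w),np.cos(w),0])*.0285; print((proj(c,[d+l,d-l])-[230,160])*4.2)
s=load('scene0');print((proj(s,d)-[215,150])*4.2)
E
```

```text
rack [0.4127 0.2828 0.045 ]
rack [0.4878 0.2878 0.045 ]
rack [0.4309 0.0608 0.045 ]
rack [0.5042 0.0659 0.045 ]
[0.45255062 0.24754485 0.51598989] 29.564042827486077 171.57135570241644
[[548.74123786 241.37668996]]
[[606.92168676 169.45635673]
 [492.72522049 310.62143989]]
[[228.42351432 132.18315165]]
```

The crop shows the gauge case around (590,265) with its dial facing up and left, the spout in the middle hole and the blanking plug at lower left. The fit puts the gauge at (0.4527, 0.248) with a yaw of about 29.6°. Next I'll look over the coupler.

```bash
python3 - <<'E'
from h import *
to([.463,-.235,.28],0)
s=load('scene0');print('post',onz(s,215+690/4.2,150+310/4.2,0),onz(s,215+640/4.2,150+290/4.2,0))
E
```

```text
t 1.0 p [0.3609 0.2198 0.3006] yawY 65.08 tilt [0.0005 0.0008] q [ 0.55  0.06 -0.03  1.48  0.    0.98] F [-0.2  0.4  0. ] w 0.0854
shift [-284.2 -369.4   20.3] len 466.5 spin 65.08
post [ 0.62264951 -0.15088822  0.        ] [ 0.61537905 -0.10229687  0.        ]
```

>>> {"api": "jog_arm", "payload": {
  "motion": [
    {"x": -36, "y": -46, "z": 3, "spin": 8, "fingers": -1},
    {"x": -71, "y": -92, "z": 5, "spin": 16, "fingers": -1},
    {"x": -107, "y": -139, "z": 8, "spin": 24, "fingers": -1},
    {"x": -142, "y": -185, "z": 10, "spin": 32, "fingers": -1},
    {"x": -178, "y": -231, "z": 13, "spin": 40, "fingers": -1},
    {"x": -213, "y": -277, "z": 15, "spin": 49, "fingers": -1},
    {"x": -249, "y": -323, "z": 18, "spin": 57, "fingers": -1},
    {"x": -284, "y": -369, "z": 20, "spin": 65, "fingers": -1}
  ]
}}

```text
clock: 2.0
eef_pos: [0.4649, -0.2331, 0.2794]
tool_rot: [0.706, 0.708, 0.0, -0.001]
ft_force: [2.1, 0.6, 1.0]
grip_width: 0.0858
grasp_force: 0.0
```

```bash
python3 - <<'E'
from h import *
st(); c=snap('wrist','w3')
print(proj(c,[.463,-.2,.122]))
print(proj(c,[.463,-.2,.055]))
a=c['pixels'][:,:,::-1]
cv2.imwrite('pics/c4.png',cv2.resize(a[40:300,150:490],None,fx=2.3,fy=2.3,interpolation=2))
E
```

```text
t 2.0 p [ 0.4649 -0.2331  0.2794] yawY 0.2 tilt [-0.0006  0.0012] q [-0.47  0.27  0.16  1.47  0.    1.1 ] F [2.1 0.6 1. ] w 0.0858
[[318.01762996 150.63253701]]
[[318.26910693 142.06046376]]
```

View pics/c4.png

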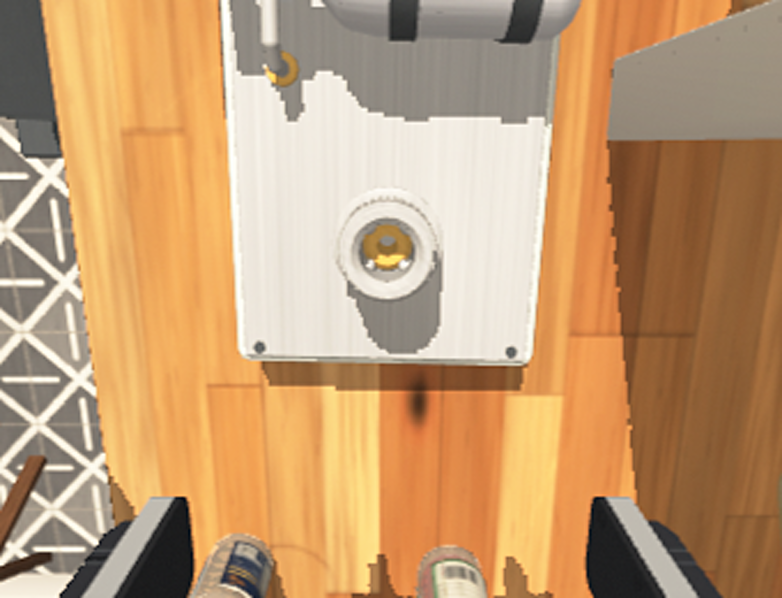

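The coupler's rim is centred at crop (387,250), about (318,149) in the full image, with the open bore inside. The deck's near edge runs from (243,358) to (530,362), so the carbonator is nearly square to the world.

```bash
python3 - <<'E'
from h import *
c=load('w3'); M=lambda x,y:(150+x/2.3,40+y/2.3)
print('rim',onz(c,*M(387,250),.122))
a=[onz(c,*M(*p),.055) for p in[(241,358),(531,362),(226,60),(555,60)]]
for p in a: print(p)
for i,j in((0,1),(0,2),(1,3)): d=a[j]-a[i]; print(np.degrees(np.arctan2(d[1],d[0])))
to([.4635,-.199,.175],-.5)
E
```

```text
rim [ 0.46324064 -0.19805523  0.122     ]
[ 0.38108842 -0.26884148  0.055     ]
[ 0.54418678 -0.27064199  0.055     ]
[ 0.38357235 -0.11512515  0.055     ]
[ 0.54543673 -0.11464839  0.055     ]
-0.6324857921799263
89.07422901625964
89.54090717234759
t 2.05 p [ 0.4659 -0.2396  0.278 ] yawY -0.3 tilt [-0.001  -0.0039] q [-0.47  0.27  0.17  1.47 -0.    1.1 ] F [ 3.5 -5.6  1.8] w 0.0851
shift [ 41.   -2.5 102.8] len 110.7 spin 0.2
```

>>> {"api": "jog_arm", "payload": {
  "motion": [
    {"x": 18, "y": 0, "z": 40, "spin": 0, "fingers": -1},
    {"x": 37, "y": 0, "z": 85, "spin": 0.5, "fingers": -1},
    {"x": 37, "y": 0, "z": 100, "spin": 0.5, "fingers": -1},
    {"x": 37, "y": 0, "z": 100, "spin": 0.5, "fingers": -1},
    {"x": 37, "y": 0, "z": 100, "spin": 0.5, "fingers": -1},
    {"x": 37, "y": 0, "z": 100, "spin": 0.5, "fingers": -1}
  ]
}}

```text
clock: 2.8
eef_pos: [0.4651, -0.1968, 0.182]
tool_rot: [0.708, 0.706, 0.001, 0.002]
ft_force: [0.9, -0.8, 0.2]
grip_width: 0.0852
grasp_force: 0.0
```

```bash
python3 - <<'E'
from h import *
to([.4635,-.1985,.105],-.5); c=snap('wrist','w4'); to([.4635,-.1985,.105],-.5)
print(proj(c,[[.4632,-.198,.122],[.4632,-.198,.055]]))
E
```

```text
t 2.8 p [ 0.4651 -0.1968  0.182 ] yawY -0.2 tilt [ 0.0032 -0.0014] q [-0.4   0.27 -0.08  1.21 -0.    1.17] F [ 0.9 -0.8  0.2] w 0.0852
shift [-1.6 -1.8 77. ] len 77.1 spin 0.3
t 2.85 p [ 0.4648 -0.1968  0.1818] yawY -0.21 tilt [ 0.0028 -0.0012] q [-0.4   0.27 -0.08  1.21 -0.    1.17] F [-0.7  0.1 -0.2] w 0.0856
shift [-1.7 -1.5 76.8] len 76.8 spin 0.29
[[317.08730706 218.09187581]
 [317.34709672 191.60254398]]
```

```bash
python3 - <<'E'
from h import *
c=load('w4'); a=c['pixels']; g=cv2.cvtColor(a,cv2.COLOR_RGB2GRAY)
print('f',c['K'][0,0]); R=cv2.Rodrigues(c['rvec'])[0];print(-R.T@c['tvec'].ravel())
for rr in((18,35),(30,50),(44,70)):
    h=cv2.HoughCircles(cv2.GaussianBlur(g,(3,3),0),cv2.HOUGH_GRADIENT_ALT,1,5,param1=150,param2=.6,minRadius=rr[0],maxRadius=rr[1]); print(rr,None if h is None else [x for x in h[0].round(1) if abs(x[0]-317)<15 and abs(x[1]-215)<30])
th=np.linspace(0,2*np.pi,40)
for z in(.115,.122,.129):
  for r in(.0127,.0162,.02,.027):
    q=proj(c,[[.4632+r*np.cos(t),-.198+r*np.sin(t),z] for t in th]); print(z,r,q.mean(0).round(1),(np.ptp(q,0)/2).round(1))
print(g[216,255:380])
print(g[150:285,317])
E
```

```text
f 297.9085326518268
[ 0.46443332 -0.11649631  0.32471261]
(18, 35) [array([316. , 215. ,  26.4], dtype=float32)]
(30, 50) [array([325. , 220. ,  36.2], dtype=float32), array([312. , 228. ,  35.1], dtype=float32), array([317. , 213. ,  32.3], dtype=float32)]
(44, 70) []
0.115 0.0127 [317.5 214.5] [16.8 15.7]
0.115 0.0162 [317.7 214.4] [21.5 20. ]
0.115 0.02 [317.8 214.3] [26.5 24.7]
0.115 0.027 [318. 214.] [35.8 33.4]
0.122 0.0127 [317.5 217.9] [17.3 16.1]
0.122 0.0162 [317.6 217.9] [22.1 20.6]
0.122 0.02 [317.8 217.7] [27.3 25.4]
0.122 0.027 [318.  217.4] [36.9 34.3]
0.129 0.0127 [317.5 221.6] [17.9 16.6]
0.129 0.0162 [317.6 221.5] [22.8 21.1]
0.129 0.02 [317.8 221.4] [28.2 26.1]
0.129 0.027 [318.  221.1] [38.1 35.3]
[223 221 217 217 218 220 222 222 220 220 223 224 223 221 224 226 224 223
 225 225 225 223 224 225 225 222 221 221 218 218 220 215 192 206 222 215
 222 222 224 221 196 164 168 171 164 132  96  99 107 118 119 117 165 194
 154 178 208 217 218 218 217 217 216 217 219 219 217 212 199 156 169 218
 228 222 204 180 142 131 142 181 195 189 185 203 224 222 223 222 204 152
 140 150 116 187 236 231 230 231 231 229 228 228 231 232 232 229 225 227
 226 226 228 227 229 231 229 230 227 221 224 226 229 230 230 228 226]
[229 230 229 229 229 229 230 230 230 229 230 229 230 230 230 229 230 230
 229 230 230 230 204 158 247 243 239 236 230 201 186 181 182 183 183 184
 186 193 200 225 229 225 196 157 242 226 224 228 226 183 126 130 124 106
 108 107 108 108 108 108 107 104 120 193 220 217 216 213 168 126 166 177
 177 178 177 178 178 178 178 179 179 178 174 169 238 239 236 234 234 235
 229 227 230 228 175 121 126 125 126 126 126 125 124 137 200 202 225 187
 133  87  90  92  88 102 163 161 158 158 159 159 161 160 159 159 159 158
 159 159 159 160 160 161 160 161 160]
```

>>> {"api": "jog_arm", "payload": {
  "motion": [
    {"x": -1.5, "y": -2, "z": 30, "spin": 0.3, "fingers": -1},
    {"x": -1.5, "y": -2, "z": 60, "spin": 0.3, "fingers": -1},
    {"x": -1.5, "y": -2, "z": 80, "spin": 0.3, "fingers": -1},
    {"x": -1.5, "y": -2, "z": 88, "spin": 0.3, "fingers": -1},
    {"x": -1.5, "y": -2, "z": 88, "spin": 0.3, "fingers": -0.3},
    {"x": -1.5, "y": -2, "z": 88, "spin": 0.3, "fingers": -0.1},
    {"x": -1.5, "y": -2, "z": 88, "spin": 0.3, "fingers": -0.1}
  ]
}}

```text
clock: 3.72
eef_pos: [0.4626, -0.1979, 0.0933]
tool_rot: [0.71, 0.704, 0.0, 0.001]
ft_force: [0.3, -0.2, 0.1]
grip_width: 0.0473
grasp_force: 0.0
```

```bash
python3 - <<'E'
from h import *
to([.4627,-.1985,.094],-.5)
E
```

```text
t 3.73 p [ 0.4626 -0.1979  0.0933] yawY -0.48 tilt [ 0.0019 -0.0008] q [-0.4   0.35 -0.22  0.99  0.    1.17] F [ 0.3 -0.2  0.1] w 0.0473
shift [-0.6  0.1 -0.7] len 0.9 spin 0.02
```

>>> {"api": "jog_arm", "payload": {
  "motion": [
    {"x": 0, "y": 0, "z": 1.5, "spin": 0, "fingers": -0.08},
    {"x": 0, "y": 0, "z": 3, "spin": 0, "fingers": -0.08},
    {"x": 0, "y": 0, "z": 4.5, "spin": 0, "fingers": -0.08},
    {"x": 0, "y": 0, "z": 6, "spin": 0, "fingers": -0.08},
    {"x": 0, "y": 0, "z": 6, "spin": 0, "fingers": -0.08}
  ]
}}

```text
clock: 4.35
eef_pos: [0.4628, -0.1978, 0.0865]
tool_rot: [0.71, 0.704, 0.001, 0.001]
ft_force: [4.9, -1.8, 1.4]
grip_width: 0.0461
grasp_force: 2.2
```

>>> {"api": "jog_arm", "payload": {
  "motion": [
    {"x": 0, "y": 0.6, "z": 1, "spin": 0, "fingers": -0.1},
    {"x": 0, "y": 0.6, "z": 2, "spin": 0, "fingers": -0.1},
    {"x": 0, "y": 0.6, "z": 3, "spin": 0, "fingers": -0.1},
    {"x": 0, "y": 0.6, "z": 4, "spin": 0, "fingers": -0.1},
    {"x": 0, "y": 0.6, "z": 5, "spin": 0, "fingers": -0.1}
  ]
}}

```text
clock: 4.97
eef_pos: [0.4625, -0.1976, 0.0823]
tool_rot: [0.71, 0.704, 0.0, 0.0]
ft_force: [0.2, 1.4, 10.2]
grip_width: 0.047
grasp_force: 5.1
```

>>> {"api": "jog_arm", "payload": {
  "motion": [
    {"x": 0, "y": 0, "z": 1.2, "spin": 0, "fingers": -0.1},
    {"x": 0, "y": 0, "z": 2.4, "spin": 0, "fingers": -0.1},
    {"x": 0, "y": 0, "z": 3.6, "spin": 0, "fingers": -0.1},
    {"x": 0, "y": 0, "z": 4.8, "spin": 0, "fingers": -0.1},
    {"x": 0, "y": 0, "z": 4.8, "spin": 0, "fingers": -0.1}
  ]
}}

```text
clock: 5.6
eef_pos: [0.4625, -0.1976, 0.0773]
tool_rot: [0.71, 0.704, 0.0, 0.0]
ft_force: [0.8, 0.8, 7.6]
grip_width: 0.0472
grasp_force: 4.3
```

Spring force, so I'm bearing on the flange. Continue to the stop.

>>> {"api": "jog_arm", "payload": {
  "motion": [
    {"x": 0, "y": 0, "z": 1.2, "spin": 0, "fingers": -0.1},
    {"x": 0, "y": 0, "z": 2.4, "spin": 0, "fingers": -0.1},
    {"x": 0, "y": 0, "z": 3.6, "spin": 0, "fingers": -0.1},
    {"x": 0, "y": 0, "z": 3.6, "spin": 0, "fingers": -0.1}
  ]
}}

```text
clock: 6.1
eef_pos: [0.4625, -0.1976, 0.0739]
tool_rot: [0.71, 0.704, 0.0, 0.0]
ft_force: [-0.3, 0.0, 8.8]
grip_width: 0.0472
grasp_force: 4.9
```

>>> {"api": "jog_arm", "payload": {
  "motion": [
    {"x": 0, "y": 0, "z": 1, "spin": 0, "fingers": -0.1},
    {"x": 0, "y": 0, "z": 2, "spin": 0, "fingers": -0.1},
    {"x": 0, "y": 0, "z": 3, "spin": 0, "fingers": -0.1},
    {"x": 0, "y": 0, "z": 3, "spin": 0, "fingers": -0.1}
  ]
}}

```text
clock: 6.6
eef_pos: [0.4626, -0.1976, 0.0731]
tool_rot: [0.71, 0.704, 0.0, 0.001]
ft_force: [-4.1, 3.8, 23.9]
grip_width: 0.047
grasp_force: 12.5
```

>>> {"api": "jog_arm", "payload": {
  "motion": [
    {"x": 0, "y": 0, "z": -3.5, "spin": 0, "fingers": -0.2},
    {"x": 0, "y": 0, "z": -5, "spin": 0, "fingers": -1},
    {"x": 0, "y": 0, "z": -5, "spin": 0, "fingers": -1},
    {"x": 0, "y": 0, "z": -20, "spin": 0, "fingers": -1},
    {"x": 0, "y": 0, "z": -60, "spin": 0, "fingers": -1},
    {"x": 0, "y": 0, "z": -108, "spin": 0, "fingers": -1},
    {"x": 0, "y": 0, "z": -108, "spin": 0, "fingers": -1},
    {"x": 0, "y": 0, "z": -108, "spin": 0, "fingers": -1}
  ]
}}

```text
clock: 7.6
eef_pos: [0.4623, -0.1975, 0.1781]
tool_rot: [0.71, 0.704, -0.0, 0.0]
ft_force: [-0.7, 0.3, -1.4]
grip_width: 0.0854
grasp_force: 0.0
```

```bash
python3 - <<'E'
from h import *
st(); c=snap('wrist','w5'); b=load('w4')
f=lambda c:cv2.resize(c['pixels'][150:290,240:400,::-1],None,fx=2.45,fy=2.45,interpolation=2)
cv2.imwrite('pics/c5.png',np.hstack([f(b),f(c)]))
E
```

```text
t 7.6 p [ 0.4623 -0.1975  0.1781] yawY -0.48 tilt [ 0.     -0.0001] q [-0.4   0.28 -0.09  1.21 -0.    1.18] F [-0.7  0.3 -1.4] w 0.0854
```

View pics/c5.png

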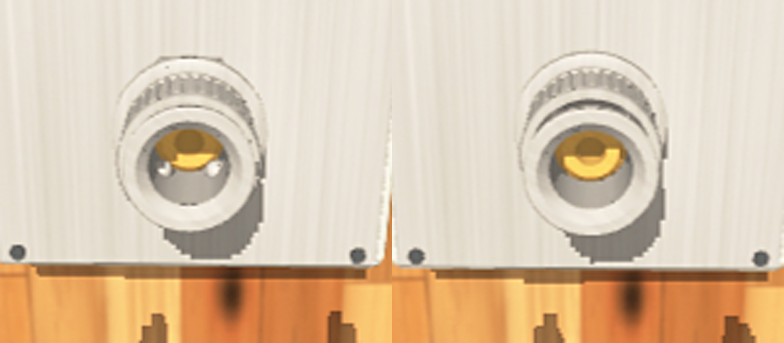

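The right crop shows the sleeve held back, the brass collar raised and the balls gone. The rim is centred at crop (590,171). Next is the gauge.

```bash
python3 - <<'E'
from h import *
c=load('w5')
for z in(.12,.122,.124):print(onz(c,240+(590.5-392)/2.45,150+171/2.45,z))
b=load('w4');print(onz(b,240+189.5/2.45,150+168/2.45,.122))
to([.4527,.248,.20],29.6)
E
```

```text
[ 0.46302012 -0.19920494  0.12      ]
[ 0.46301447 -0.19839054  0.122     ]
[ 0.46300881 -0.19757614  0.124     ]
[ 0.46338786 -0.19837872  0.122     ]
t 7.65 p [ 0.4617 -0.1973  0.1772] yawY -0.49 tilt [-0.0016  0.0006] q [-0.4   0.28 -0.09  1.21 -0.    1.18] F [-0.5  0.  -0.4] w 0.0854
shift [445.2 -12.8 -22.5] len 446.0 spin -30.09
```

>>> {"api": "jog_arm", "payload": {
  "motion": [
    {"x": 30, "y": 0, "z": -40, "spin": 0, "fingers": -1},
    {"x": 90, "y": -2, "z": -50, "spin": -5, "fingers": -1},
    {"x": 150, "y": -4, "z": -50, "spin": -10, "fingers": -1},
    {"x": 210, "y": -6, "z": -50, "spin": -15, "fingers": -1},
    {"x": 270, "y": -8, "z": -50, "spin": -20, "fingers": -1},
    {"x": 330, "y": -10, "z": -50, "spin": -25, "fingers": -1},
    {"x": 390, "y": -12, "z": -50, "spin": -30, "fingers": -1},
    {"x": 445, "y": -13, "z": -30, "spin": -30, "fingers": -1}
  ]
}}

```text
clock: 8.65
eef_pos: [0.4531, 0.2497, 0.2076]
tool_rot: [0.503, 0.864, 0.0, 0.0]
ft_force: [-0.6, 0.7, 0.1]
grip_width: 0.0853
grasp_force: 0.0
```

>>> {"api": "jog_arm", "payload": {
  "motion": [
    {"x": 0, "y": 0, "z": 0, "spin": 0, "fingers": -1},
    {"x": 0, "y": 0, "z": 0, "spin": 0, "fingers": -1},
    {"x": 0, "y": 0, "z": 0, "spin": 0, "fingers": -1}
  ]
}}

```text
clock: 9.02
eef_pos: [0.4533, 0.2462, 0.2079]
tool_rot: [0.504, 0.863, -0.0, -0.0]
ft_force: [-0.3, 0.1, 0.2]
grip_width: 0.0854
grasp_force: 0.0
```

```bash
python3 - <<'E'
from h import *
c=snap('wrist','w6'); to([.4527,.248,.0685],29.6)
w=np.radians(29.6);n=np.array([np.cos(w),np.sin(w),0]);l=np.array([-n[1],n[0],0]);C=np.array([.4527,.248,.087]);th=np.linspace(0,2*np.pi,60)
im=np.ascontiguousarray(c['pixels'][:,:,::-1])
im=cv2.resize(im,None,fx=2,fy=2,interpolation=2)
for s,r in((-.014,.0285),(.014,.027)):
    q=proj(c,[C+s*n+r*(np.cos(a)*l+np.sin(a)*np.array([0,0,1])) for a in th]); cv2.polylines(im,[np.int32(q*2)],True,(255,0,255),1); print(q.min(0),q.max(0))
q=np.int32(proj(c,C)[0]*2)
y0=max(q[1]-250,0); cv2.imwrite('pics/c6.png',im[y0:y0+500,q[0]-350:q[0]+350]); print(q,y0)
E
```

```text
t 9.07 p [0.4535 0.2462 0.2081] yawY 29.39 tilt [ 0.0001 -0.0001] q [ 0.5   0.28  0.    1.29 -0.    1.56] F [-0.1 -0.4 -0.6] w 0.0854
shift [  2.    0.2 139.6] len 139.6 spin -0.21
[303.40761231 159.77698872] [306.49110185 221.86178105]
[334.04221886 161.32537235] [337.14826832 220.131622  ]
[640 381] 131
```

View pics/c6.png

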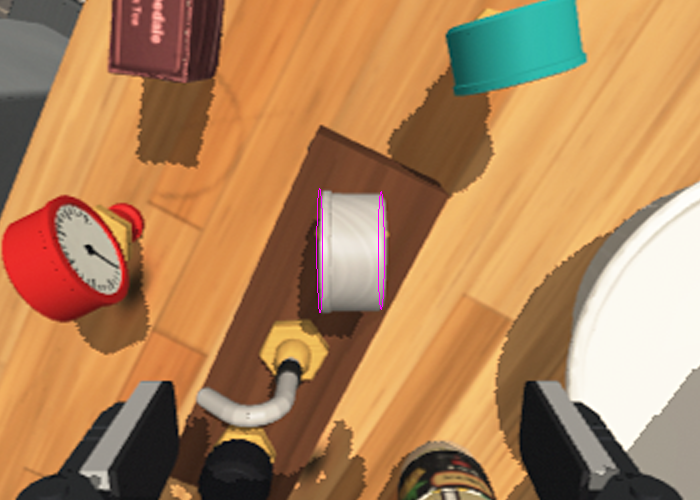

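The magenta model outline matches the gauge case (318–385, 190–312) to within a millimetre, with the spout below at (295,350). I can grasp it.

```bash
python3 - <<'E'
from h import *
print(tri([load('w6'),load('w2')],[(247.5,264.5),(293.8,238.1)]))
E
```

```text
[0.42610343 0.15232606 0.09773295]
```

>>> {"api": "jog_arm", "payload": {
  "motion": [
    {"x": 2, "y": 0, "z": 20, "spin": -0.2, "fingers": -0.1},
    {"x": 2, "y": 0, "z": 40, "spin": -0.2, "fingers": -0.1},
    {"x": 2, "y": 0, "z": 60, "spin": -0.2, "fingers": -0.1},
    {"x": 2, "y": 0, "z": 60, "spin": -0.2, "fingers": -0.1}
  ]
}}

```text
clock: 9.57
eef_pos: [0.4515, 0.2475, 0.147]
tool_rot: [0.503, 0.864, -0.001, -0.001]
ft_force: [-0.1, -0.2, -0.3]
grip_width: 0.047
grasp_force: 0.0
```

>>> {"api": "jog_arm", "payload": {
  "motion": [
    {"x": 0, "y": 0.8, "z": 20, "spin": 0, "fingers": -0.1},
    {"x": 0, "y": 0.8, "z": 40, "spin": 0, "fingers": -0.1},
    {"x": 0, "y": 0.8, "z": 60, "spin": 0, "fingers": -0.1},
    {"x": 0, "y": 0.8, "z": 77, "spin": 0, "fingers": -0.1},
    {"x": 0, "y": 0.8, "z": 77, "spin": 0, "fingers": -0.1},
    {"x": 0, "y": 0.8, "z": 77, "spin": 0, "fingers": -0.1}
  ]
}}

```text
clock: 10.32
eef_pos: [0.4539, 0.2498, 0.0723]
tool_rot: [0.502, 0.865, 0.001, 0.001]
ft_force: [0.1, 0.5, -0.5]
grip_width: 0.0468
grasp_force: 0.0
```

>>> {"api": "jog_arm", "payload": {
  "motion": [
    {"x": 0, "y": 0, "z": 0, "spin": 0, "fingers": 0.1},
    {"x": 0, "y": 0, "z": 0, "spin": 0, "fingers": 0.25},
    {"x": 0, "y": 0, "z": 0, "spin": 0, "fingers": 0.3},
    {"x": 0, "y": 0, "z": 0, "spin": 0, "fingers": 0.35},
    {"x": 0, "y": 0, "z": 0, "spin": 0, "fingers": 0.4},
    {"x": 0, "y": 0, "z": 0, "spin": 0, "fingers": 0.5}
  ]
}}

```text
clock: 11.08
eef_pos: [0.4531, 0.2498, 0.0713]
tool_rot: [0.502, 0.865, 0.0, 0.0]
ft_force: [-1.6, -0.7, 4.7]
grip_width: 0.0273
grasp_force: 59.6
```

>>> {"api": "jog_arm", "payload": {
  "motion": [
    {"x": 0, "y": 0, "z": -8, "spin": 0, "fingers": 0.5},
    {"x": 0, "y": 0, "z": -20, "spin": 0, "fingers": 0.5},
    {"x": 0, "y": 0, "z": -35, "spin": 0, "fingers": 0.5},
    {"x": 0, "y": 0, "z": -55, "spin": 0, "fingers": 0.5},
    {"x": 0, "y": 0, "z": -85, "spin": 0, "fingers": 0.5},
    {"x": 0, "y": 0, "z": -120, "spin": 0, "fingers": 0.5},
    {"x": 0, "y": 0, "z": -150, "spin": 0, "fingers": 0.5},
    {"x": 0, "y": 0, "z": -150, "spin": 0, "fingers": 0.5}
  ]
}}

```text
clock: 12.08
eef_pos: [0.4545, 0.2505, 0.2241]
tool_rot: [0.502, 0.865, 0.003, 0.002]
ft_force: [0.2, 0.4, -3.5]
grip_width: 0.0272
grasp_force: 59.6
```

```bash
python3 - <<'E'
from h import *
c=snap('scene','s7'); snap('wrist','w7'); to([.463,-.1982,.221],-0.6)
E
```

```text
t 12.18 p [0.4526 0.2495 0.2206] yawY 29.72 tilt [-0.0002 -0.0002] q [ 0.5   0.28  0.03  1.32 -0.    1.56] F [ 0.4 -0.  -3.4] w 0.0271
shift [-393.9 -212.9   -0.4] len 447.8 spin 30.32
```

>>> {"api": "jog_arm", "payload": {
  "motion": [
    {"x": -40, "y": -21, "z": 0, "spin": 3, "fingers": 0.5},
    {"x": -90, "y": -49, "z": 0, "spin": 7, "fingers": 0.5},
    {"x": -142, "y": -77, "z": 0, "spin": 11, "fingers": 0.5},
    {"x": -194, "y": -105, "z": 0, "spin": 15, "fingers": 0.5},
    {"x": -246, "y": -133, "z": 0, "spin": 19, "fingers": 0.5},
    {"x": -298, "y": -161, "z": 0, "spin": 23, "fingers": 0.5},
    {"x": -350, "y": -189, "z": 0, "spin": 27, "fingers": 0.5},
    {"x": -394, "y": -213, "z": 0, "spin": 30.3, "fingers": 0.5}
  ]
}}

```text
clock: 13.18
eef_pos: [0.4618, -0.1999, 0.2188]
tool_rot: [0.712, 0.702, -0.001, -0.002]
ft_force: [0.6, 0.3, -3.1]
grip_width: 0.0275
grasp_force: 59.6
```

>>> {"api": "jog_arm", "payload": {
  "motion": [
    {"x": 0, "y": 0, "z": 0, "spin": 0, "fingers": 0.5},
    {"x": 0, "y": 0, "z": 0, "spin": 0, "fingers": 0.5},
    {"x": 0, "y": 0, "z": 0, "spin": 0, "fingers": 0.5},
    {"x": 0, "y": 0, "z": 0, "spin": 0, "fingers": 0.5}
  ]
}}

```text
clock: 13.68
eef_pos: [0.4633, -0.1969, 0.2208]
tool_rot: [0.71, 0.704, -0.0, -0.0]
ft_force: [-0.2, 0.4, -2.7]
grip_width: 0.0275
grasp_force: 59.7
```

```bash
python3 - <<'E'
from h import *
to([.463,-.1968,.200],-0.6)
c=snap('wrist','w8')
o=readout.get_obs(); T=o['eef_pos']
for dy in(-.003,-.0014,0):
    C=T+[0,dy,.0157+.0]; print(dy,proj(c,[C+[0,.0285,0],C+[0,.0,.0285],C+[0,0,-.0285]]).round(1))
# gold hexagon / case edge profile along the centre column
g=c['pixels']; u=int(proj(c,T+[0,0,.0157])[0][0]); print(u)
for v in range(140,330,3): print(v,g[v,u].tolist(),end=' ')
E
```

```text
t 13.68 p [ 0.4633 -0.1969  0.2208] yawY -0.46 tilt [-0.0003  0.0002] q [-0.4   0.25 -0.01  1.31  0.    1.18] F [-0.2  0.4 -2.7] w 0.0275
shift [ 0.1 -0.3 20.8] len 20.8 spin 0.14
-0.003 [[320.1 226. ]
 [320.8 319.7]
 [320.3 251.6]]
-0.0014 [[320.1 222.8]
 [320.7 316.4]
 [320.3 249.1]]
0 [[320.  219.9]
 [320.7 313.5]
 [320.3 247. ]]
320
140 [236, 230, 219] 143 [237, 230, 219] 146 [237, 230, 218] 149 [237, 230, 219] 152 [236, 229, 218] 155 [236, 229, 219] 158 [236, 229, 218] 161 [227, 220, 205] 164 [246, 241, 233] 167 [218, 207, 192] 170 [189, 181, 167] 173 [206, 197, 183] 176 [234, 226, 213] 179 [157, 149, 138] 182 [232, 225, 212] 185 [153, 146, 135] 188 [159, 125, 72] 191 [143, 112, 64] 194 [137, 104, 52] 197 [134, 101, 51] 200 [234, 182, 89] 203 [254, 220, 113] 206 [216, 206, 192] 209 [246, 241, 232] 212 [183, 174, 160] 215 [188, 176, 159] 218 [224, 168, 83] 221 [254, 210, 101] 224 [163, 156, 147] 227 [189, 179, 167] 230 [197, 188, 175] 233 [216, 206, 190] 236 [223, 215, 200] 239 [223, 216, 200] 242 [225, 217, 202] 245 [232, 224, 211] 248 [236, 228, 218] 251 [235, 228, 217] 254 [240, 234, 223] 257 [243, 236, 226] 260 [242, 237, 225] 263 [240, 234, 223] 266 [243, 236, 225] 269 [246, 241, 231] 272 [251, 247, 240] 275 [250, 247, 238] 278 [249, 245, 237] 281 [250, 245, 237] 284 [249, 245, 237] 287 [248, 243, 234] 290 [246, 241, 232] 293 [245, 239, 229] 296 [242, 236, 225] 299 [240, 235, 224] 302 [239, 233, 222] 305 [238, 231, 219] 308 [235, 228, 216] 311 [233, 226, 214] 314 [231, 223, 209] 317 [228, 220, 205] 320 [223, 217, 201] 323 [221, 211, 195] 326 [213, 203, 187] 329 [204, 194, 179]
```

>>> {"api": "jog_arm", "payload": {
  "motion": [
    {"x": 0, "y": 0, "z": 10, "spin": 0.1, "fingers": 0.5},
    {"x": 0, "y": 0, "z": 20, "spin": 0.1, "fingers": 0.5},
    {"x": 0, "y": 0, "z": 28, "spin": 0.1, "fingers": 0.5},
    {"x": 0, "y": 0, "z": 28, "spin": 0.1, "fingers": 0.5},
    {"x": 0, "y": 0, "z": 29, "spin": 0.1, "fingers": 0.5},
    {"x": 0, "y": 0, "z": 30, "spin": 0.1, "fingers": 0.5},
    {"x": 0, "y": 0, "z": 31, "spin": 0.1, "fingers": 0.5},
    {"x": 0, "y": 0, "z": 32, "spin": 0.1, "fingers": 0.5}
  ]
}}

```text
clock: 14.72
eef_pos: [0.4633, -0.1982, 0.189]
tool_rot: [0.711, 0.703, 0.0, 0.0]
ft_force: [-0.2, 0.3, -3.1]
grip_width: 0.0274
grasp_force: 59.7
```

>>> {"api": "jog_arm", "payload": {
  "motion": [
    {"x": 0, "y": 0, "z": 1.2, "spin": 0, "fingers": 0.5},
    {"x": 0, "y": 0, "z": 2.4, "spin": 0, "fingers": 0.5},
    {"x": 0, "y": 0, "z": 3.6, "spin": 0, "fingers": 0.5},
    {"x": 0, "y": 0, "z": 4.8, "spin": 0, "fingers": 0.5},
    {"x": 0, "y": 0, "z": 6, "spin": 0, "fingers": 0.5}
  ]
}}

```text
clock: 15.35
eef_pos: [0.4632, -0.1981, 0.1828]
tool_rot: [0.711, 0.703, 0.0, -0.0]
ft_force: [-0.2, 0.2, -3.7]
grip_width: 0.0275
grasp_force: 59.7
```

>>> {"api": "jog_arm", "payload": {
  "motion": [
    {"x": 0.8, "y": 0, "z": 1, "spin": 0, "fingers": 0.5},
    {"x": 0.8, "y": 0, "z": 2, "spin": 0, "fingers": 0.5},
    {"x": 0.8, "y": 0, "z": 3, "spin": 0, "fingers": 0.5},
    {"x": 0.8, "y": 0, "z": 4, "spin": 0, "fingers": 0.5},
    {"x": 0.8, "y": 0, "z": 5, "spin": 0, "fingers": 0.5}
  ]
}}

```text
clock: 15.98
eef_pos: [0.4633, -0.1973, 0.1779]
tool_rot: [0.711, 0.703, 0.0, 0.0]
ft_force: [-0.1, 0.9, -1.8]
grip_width: 0.0272
grasp_force: 59.7
```

>>> {"api": "jog_arm", "payload": {
  "motion": [
    {"x": 0.5, "y": 0, "z": 1, "spin": 0, "fingers": 0.5},
    {"x": 0.5, "y": 0, "z": 2, "spin": 0, "fingers": 0.5},
    {"x": 0.5, "y": 0, "z": 3, "spin": 0, "fingers": 0.5},
    {"x": 0.5, "y": 0, "z": 3, "spin": 0, "fingers": 0.5}
  ]
}}

```text
clock: 16.48
eef_pos: [0.4633, -0.1969, 0.1749]
tool_rot: [0.711, 0.703, -0.0, 0.0]
ft_force: [0.1, 0.4, -2.6]
grip_width: 0.0276
grasp_force: 59.7
```

>>> {"api": "jog_arm", "payload": {
  "motion": [
    {"x": 0.3, "y": 0, "z": 1.2, "spin": 0, "fingers": 0.5},
    {"x": 0.3, "y": 0, "z": 2.4, "spin": 0, "fingers": 0.5},
    {"x": 0.3, "y": 0, "z": 3.6, "spin": 0, "fingers": 0.5},
    {"x": 0.3, "y": 0, "z": 4.8, "spin": 0, "fingers": 0.5},
    {"x": 0.3, "y": 0, "z": 6, "spin": 0, "fingers": 0.5},
    {"x": 0.3, "y": 0, "z": 7.2, "spin": 0, "fingers": 0.5},
    {"x": 0.3, "y": 0, "z": 8.4, "spin": 0, "fingers": 0.5}
  ]
}}

```text
clock: 17.35
eef_pos: [0.4634, -0.1967, 0.1665]
tool_rot: [0.711, 0.703, -0.0, 0.0]
ft_force: [-0.7, -2.0, -1.2]
grip_width: 0.0274
grasp_force: 59.8
```

>>> {"api": "jog_arm", "payload": {
  "motion": [
    {"x": 0, "y": 0, "z": 1.2, "spin": 0, "fingers": 0.5},
    {"x": 0, "y": 0, "z": 2.4, "spin": 0, "fingers": 0.5},
    {"x": 0, "y": 0, "z": 3.6, "spin": 0, "fingers": 0.5},
    {"x": 0, "y": 0, "z": 4.8, "spin": 0, "fingers": 0.5},
    {"x": 0, "y": 0, "z": 6, "spin": 0, "fingers": 0.5}
  ]
}}

```text
clock: 17.98
eef_pos: [0.4634, -0.1967, 0.1605]
tool_rot: [0.711, 0.703, -0.0, 0.0]
ft_force: [0.2, -3.1, -0.8]
grip_width: 0.0277
grasp_force: 59.9
```

>>> {"api": "jog_arm", "payload": {
  "motion": [
    {"x": -0.6, "y": 0, "z": 1, "spin": 0, "fingers": 0.5},
    {"x": -0.6, "y": 0, "z": 2, "spin": 0, "fingers": 0.5},
    {"x": -0.6, "y": 0, "z": 3, "spin": 0, "fingers": 0.5},
    {"x": -0.6, "y": 0, "z": 4, "spin": 0, "fingers": 0.5},
    {"x": -0.6, "y": 0, "z": 5, "spin": 0, "fingers": 0.5}
  ]
}}

```text
clock: 18.6
eef_pos: [0.4634, -0.1969, 0.1564]
tool_rot: [0.711, 0.703, 0.0, 0.0]
ft_force: [-1.5, -1.1, 4.8]
grip_width: 0.0276
grasp_force: 60.7
```

>>> {"api": "jog_arm", "payload": {
  "motion": [
    {"x": 0, "y": 0, "z": 1, "spin": 0, "fingers": 0.5},
    {"x": 0, "y": 0, "z": 2, "spin": 0, "fingers": 0.5},
    {"x": 0, "y": 0, "z": 3, "spin": 0, "fingers": 0.5}
  ]
}}

```text
clock: 18.98
eef_pos: [0.4634, -0.197, 0.1537]
tool_rot: [0.711, 0.703, 0.0, 0.0]
ft_force: [-1.8, -2.3, 7.2]
grip_width: 0.0272
grasp_force: 60.9
```

>>> {"api": "jog_arm", "payload": {
  "motion": [
    {"x": 0, "y": 0, "z": 0.9, "spin": 0, "fingers": 0.5},
    {"x": 0, "y": 0, "z": 1.8, "spin": 0, "fingers": 0.5},
    {"x": 0, "y": 0, "z": 2.7, "spin": 0, "fingers": 0.5}
  ]
}}

```text
clock: 19.35
eef_pos: [0.4634, -0.197, 0.151]
tool_rot: [0.711, 0.703, 0.0, 0.0]
ft_force: [-1.8, -1.2, 6.8]
grip_width: 0.0272
grasp_force: 60.9
```

>>> {"api": "jog_arm", "payload": {
  "motion": [
    {"x": 0, "y": 0, "z": 0.8, "spin": 0, "fingers": 0.5},
    {"x": 0, "y": 0, "z": 1.6, "spin": 0, "fingers": 0.5}
  ]
}}

```text
clock: 19.6
eef_pos: [0.4633, -0.1969, 0.1492]
tool_rot: [0.711, 0.703, 0.0, 0.0]
ft_force: [-1.1, -1.9, 4.2]
grip_width: 0.0274
grasp_force: 60.7
```

>>> {"api": "jog_arm", "payload": {
  "motion": [
    {"x": 0, "y": 0, "z": 0.8, "spin": 0, "fingers": 0.5},
    {"x": 0, "y": 0, "z": 1.6, "spin": 0, "fingers": 0.5}
  ]
}}

```text
clock: 19.85
eef_pos: [0.4634, -0.197, 0.1479]
tool_rot: [0.711, 0.703, 0.0, 0.0]
ft_force: [-1.5, -0.1, 7.1]
grip_width: 0.027
grasp_force: 61.0
```

>>> {"api": "jog_arm", "payload": {
  "motion": [
    {"x": 0, "y": 0, "z": 0.6, "spin": 0, "fingers": 0.5},
    {"x": 0, "y": 0, "z": 1.2, "spin": 0, "fingers": 0.5}
  ]
}}

```text
clock: 20.1
eef_pos: [0.4634, -0.197, 0.1471]
tool_rot: [0.711, 0.703, 0.0, 0.001]
ft_force: [-3.1, -0.9, 12.2]
grip_width: 0.0272
grasp_force: 61.6
```

>>> {"api": "jog_arm", "payload": {
  "motion": [
    {"x": 0, "y": 0, "z": 0.5, "spin": 0, "fingers": 0.5},
    {"x": 0, "y": 0, "z": 1, "spin": 0, "fingers": 0.5}
  ]
}}

```text
clock: 20.35
eef_pos: [0.4634, -0.197, 0.1471]
tool_rot: [0.711, 0.703, 0.001, 0.001]
ft_force: [-4.9, -0.1, 17.7]
grip_width: 0.0274
grasp_force: 62.2
```

>>> {"api": "jog_arm", "payload": {
  "motion": [
    {"x": 0, "y": 0, "z": 0.4, "spin": 0, "fingers": 0.5},
    {"x": 0, "y": 0, "z": 0.8, "spin": 0, "fingers": 0.5}
  ]
}}

```text
clock: 20.6
eef_pos: [0.4634, -0.197, 0.147]
tool_rot: [0.711, 0.703, 0.001, 0.001]
ft_force: [-7.0, 1.1, 22.5]
grip_width: 0.0276
grasp_force: 62.7
```

>>> {"api": "jog_arm", "payload": {
  "motion": [
    {"x": 0, "y": 0, "z": -1.2, "spin": 0, "fingers": 0.5},
    {"x": 0, "y": 0, "z": -2.4, "spin": 0, "fingers": 0.5},
    {"x": 0, "y": 0, "z": -3.6, "spin": 0, "fingers": 0.5},
    {"x": 0, "y": 0, "z": -4.8, "spin": 0, "fingers": 0.5},
    {"x": 0, "y": 0, "z": -5.6, "spin": 0, "fingers": 0.5}
  ]
}}

```text
clock: 21.22
eef_pos: [0.4633, -0.1969, 0.1491]
tool_rot: [0.711, 0.703, 0.0, -0.0]
ft_force: [0.7, -1.9, -0.8]
grip_width: 0.0271
grasp_force: 60.1
```

>>> {"api": "jog_arm", "payload": {
  "motion": [
    {"x": 0, "y": 0, "z": -0.8, "spin": 0, "fingers": 0.5},
    {"x": 0, "y": 0, "z": -1.6, "spin": 0, "fingers": 0.5},
    {"x": 0, "y": 0, "z": -1.6, "spin": 0, "fingers": 0.5}
  ]
}}

```text
clock: 21.6
eef_pos: [0.4632, -0.1969, 0.1495]
tool_rot: [0.711, 0.703, -0.0, -0.001]
ft_force: [4.3, -1.7, -10.2]
grip_width: 0.027
grasp_force: 59.5
```

```bash
python3 - <<'E'
from h import *
st(); c=snap('scene','s9'); w=snap('wrist','w9')
# sleeve silhouette column in scene vs start: compare pixel rows along the coupler axis
a=load('scene0')
for d in(-.0225,):
  P=[[.463,-.198,z] for z in np.arange(.055,.13,.004)]
  for p,q in zip(P,proj(c,P)):
    u,v=q.round().astype(int); print(round(p[2],3),(u,v),a['pixels'][v,u-4:u+5:4,0],c['pixels'][v,u-4:u+5:4,0])
E
```

```text
t 21.6 p [ 0.4632 -0.1969  0.1495] yawY -0.67 tilt [-0.0009  0.0009] q [-0.4   0.3  -0.14  1.14  0.    1.18] F [  4.3  -1.7 -10.2] w 0.027
0.055 (np.int64(361), np.int64(236)) [105  89  85] [107  93  88]
0.059 (np.int64(361), np.int64(235)) [104  88  84] [108  91  87]
0.063 (np.int64(361), np.int64(234)) [102 104  85] [105 107  86]
0.067 (np.int64(361), np.int64(233)) [116 131  83] [115 134  85]
0.071 (np.int64(361), np.int64(232)) [151 101  83] [144 104  85]
0.075 (np.int64(361), np.int64(231)) [131  84  85] [130  88  87]
0.079 (np.int64(361), np.int64(230)) [120  85  87] [124  88  89]
0.083 (np.int64(361), np.int64(229)) [101  87  86] [104  89  89]
0.087 (np.int64(361), np.int64(228)) [89 88 86] [92 90 89]
0.091 (np.int64(361), np.int64(227)) [89 89 86] [92 91 89]
0.095 (np.int64(361), np.int64(225)) [99 89 85] [103  93  89]
0.099 (np.int64(361), np.int64(224)) [110  97  87] [113 101  87]
0.103 (np.int64(361), np.int64(223)) [122 116 109] [126 103  89]
0.107 (np.int64(362), np.int64(222)) [120 125 135] [121  95  85]
0.111 (np.int64(362), np.int64(221)) [139  98 138] [140 103  85]
0.115 (np.int64(362), np.int64(220)) [121  86 134] [133 110  97]
0.119 (np.int64(362), np.int64(219)) [106  87 149] [145 110 108]
0.123 (np.int64(362), np.int64(218)) [114 102 164] [180 106 110]
0.127 (np.int64(362), np.int64(217)) [129 133 162] [203  93 103]
```

The pull is resisted, and the sleeve profile matches the forward state from the start, so the plug is locked. I'll relax the load, open and retreat.

>>> {"api": "jog_arm", "payload": {
  "motion": [
    {"x": 0, "y": 0, "z": 0.8, "spin": 0, "fingers": 0.5},
    {"x": 0, "y": 0, "z": 1.3, "spin": 0, "fingers": 0.5},
    {"x": 0, "y": 0, "z": 1.3, "spin": 0, "fingers": 0.1},
    {"x": 0, "y": 0, "z": 1.3, "spin": 0, "fingers": -0.3},
    {"x": 0, "y": 0, "z": 1.3, "spin": 0, "fingers": -0.5},
    {"x": 0, "y": 0, "z": -30, "spin": 0, "fingers": -0.5},
    {"x": 0, "y": 0, "z": -80, "spin": 0, "fingers": -0.5},
    {"x": 0, "y": 0, "z": -130, "spin": 0, "fingers": -0.5}
  ]
}}

```text
clock: 22.7
eef_pos: [0.4628, -0.197, 0.2824]
tool_rot: [0.711, 0.703, -0.0, -0.0]
ft_force: [1.0, 0.4, 0.5]
grip_width: 0.0643
grasp_force: 0.0
```

>>> {"api": "jog_arm", "payload": {
  "motion": [
    {"x": 0, "y": 0, "z": 0, "spin": 0, "fingers": -0.5},
    {"x": 0, "y": 0, "z": 0, "spin": 0, "fingers": -0.5},
    {"x": 0, "y": 0, "z": 0, "spin": 0, "fingers": -0.5},
    {"x": 0, "y": 0, "z": 0, "spin": 0, "fingers": -0.5}
  ]
}}

```text
clock: 23.2
eef_pos: [0.4626, -0.1969, 0.2795]
tool_rot: [0.711, 0.703, -0.001, -0.001]
ft_force: [-0.1, -0.1, 0.4]
grip_width: 0.0639
grasp_force: 0.0
```

```bash
python3 - <<'E'
from h import *
st(); c=snap('scene','s10'); w=snap('wrist','w10'); a=load('scene0')
# which regions changed vs start (robot excluded by location)
d=cv2.absdiff(a['pixels'],c['pixels']).max(2)>40
n,l,s,ce=cv2.connectedComponentsWithStats(cv2.morphologyEx(d.astype(np.uint8),cv2.MORPH_OPEN,np.ones((2,2))))
for k in range(1,n):
    if s[k,4]>15: print(s[k],ce[k].round())
# gauge yaw in wrist view: case edges vs column
C=np.array([.463,-.198,.122+.042+.001]); print(proj(w,[C+[-.014,y,.0] for y in(-.027,.027)]+[C+[.014,y,0] for y in(-.027,.027)]).round(1))
g=cv2.cvtColor(w['pixels'],cv2.COLOR_RGB2GRAY)
for y in(-.015,0,.015):
    q=proj(w,C+[0,y,np.sqrt(.0275**2-y*y)])[0]; v=int(q[1]); u=int(q[0]); print(v,u,g[v,u-40:u+40].tolist())
E
```

```text
t 23.2 p [ 0.4626 -0.1969  0.2795] yawY -0.68 tilt [-0.0025  0.0011] q [-0.4   0.23  0.12  1.46  0.    1.18] F [-0.1 -0.1  0.4] w 0.0639
[  91    0  107  251 2934] [136. 120.]
[ 169    0   53   26 1069] [196.  11.]
[373   0  27  31 692] [386.  14.]
[72  7  4 10 20] [74. 12.]
[352  47  34  48 569] [364.  72.]
[149  52  21  21 347] [159.  62.]
[171  77   6   8  33] [173.  80.]
[155  88  23  13 239] [166.  94.]
[ 347   97   41   79 1949] [368. 132.]
[ 158  100   57  108 2559] [188. 154.]
[201 111  10  12  66] [207. 115.]
[264 174  16  15 189] [272. 181.]
[275 191   8   5  24] [278. 193.]
[356 198  14  26 229] [362. 210.]
[ 225  211  104   79 1449] [282. 247.]
[154 214  33  15 177] [169. 221.]
[ 161  223   43   34 1140] [182. 240.]
[443 227  10   6  52] [447. 230.]
[213 231   5   5  17] [215. 233.]
[134 246   6   9  20] [136. 250.]
[391 263  16  10  90] [399. 268.]
[458 265  26  12 147] [470. 270.]
[448 272   9   7  42] [452. 275.]
[218 275  57  25 700] [247. 287.]
[417 284  26  19 236] [430. 292.]
[ 368  289  198  103 6778] [481. 339.]
[174 309  43  44 951] [192. 330.]
[[305.7 223.4]
 [
[... 570 characters left out ...]
, 227, 216, 228, 235, 237, 226, 207, 228, 233, 230, 232, 235, 236, 237, 237, 237, 235, 234, 235, 235, 235, 234, 233, 233, 233, 233, 234, 237, 237, 233, 232, 234, 229, 209, 189, 164, 135, 139, 139, 136, 131, 194, 241, 236, 236, 235, 234, 235, 237, 237, 236, 234, 233, 233, 233, 234, 236, 237]
186 320 [228, 232, 232, 231, 232, 232, 232, 234, 234, 233, 232, 234, 232, 230, 229, 226, 230, 232, 232, 215, 202, 219, 194, 208, 230, 247, 247, 243, 223, 230, 248, 246, 246, 245, 245, 244, 243, 243, 242, 244, 246, 246, 243, 241, 242, 243, 244, 246, 247, 246, 245, 244, 242, 244, 243, 229, 202, 176, 129, 157, 148, 128, 138, 133, 200, 243, 239, 239, 238, 237, 237, 239, 239, 237, 235, 235, 235, 236, 236, 238]
```

```bash
python3 -c "
from workcell import bot
print(bot.job_done())"
```

```text
the job is handed in; nothing more can be done
None
```

The gauge is fitted and the job is handed in at about 23 s of the 64 s allowed: it is locked in the coupler (a 10 N upward pull did not move it), upright, with its dial facing the carbonator's front, and the arm is clear.

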